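# Set the chip-extraction selector to the green branch and start it

### The job

Set the chip-extraction selector to the green branch: gently push the dial's upright orange tab round until the dial rests in the click position that points at the green tag. Then press the white start button fully down and let it come back up. Only push and press: the things lying round the unit stay where they are, and the button is not pressed before the dial is set.

Things in the scene. Friction and masses are not known exactly. Their poses are not given: they have to be found in the camera images.
- selector: grey round unit bolted to the bench, 232 mm across, flat top 60 mm above the bench; origin: centre of its underside, on the dial's vertical axis; z up. Four black hose stubs reach 145 mm from the axis (47 mm tall). A white band round its -x side marks the closed sector, where the dial starts; a lug on its -y side carries the start button
- dial (a joint): dial angle, rad, counter-clockwise from above positive; 0: tab along the unit's -x. Turns both ways, end stops at -2.3 and 2.3. Clicks into rest every 0.524 rad (30 degrees), also at each tag (tags at -2.094, -1.047, 1.047, 2.094); from up to 12 degrees off it drops in by itself. Stepping it takes about 6 N at the tab. Starts at -0.524, 0 or 0.524
- tab (a point): point on the orange tab, 60 mm from the dial's axis, 82 mm above the bench, half-way up; x points outward along the tab (where the dial points), z up. The tab is an upright fin, 10 mm thick, radially from 22 to 78 mm from the axis, 66 to 99 mm above the bench. The dial's disc (radius 52 mm) is 69 mm, its hub (radius 24 mm) 82 mm above the bench
- green_tag: green tag, a fixed disc 22 mm across, 5 mm thick, in a seat on the flat top of the selector unit, 93 mm from the dial's axis; origin: centre of its underside, 60 mm above the bench
- yellow_tag: yellow tag, a fixed disc 22 mm across, 5 mm thick, in a seat on the flat top of the selector unit, 93 mm from the dial's axis; origin: centre of its underside, 60 mm above the bench
- blue_tag: blue tag, a fixed disc 22 mm across, 5 mm thick, in a seat on the flat top of the selector unit, 93 mm from the dial's axis; origin: centre of its underside, 60 mm above the bench
- red_tag: red tag, a fixed disc 22 mm across, 5 mm thick, in a seat on the flat top of the selector unit, 93 mm from the dial's axis; origin: centre of its underside, 60 mm above the bench
- start (a joint): travel of the white start button in m: 0 up, 0.006 fully down; it springs back by itself and needs about 5 N
- start_top (a point): centre of the top of the white start button, 28 mm across, pressed straight down; 58 mm above the bench when up, 10 mm proud of its black collar (44 mm across); the button's axis is 148 mm from the dial's
- owl: small carved wooden owl, 44 x 54 mm, 83 mm tall, standing; loose; origin: centre of its underside
- gouge: carving gouge lying flat, 224 mm long along its own x, 29 mm tall, dark wooden handle, steel blade; loose; origin: centre of its underside
- short_offcut: plain wood offcut, 35 x 60 mm, 30 mm tall; loose; origin: centre of its underside
- violet_pencil: violet hexagonal pencil lying flat, 117 mm long along its own x, 10 mm thick; loose; origin: centre of its underside

How it is judged:
By the outcome, as a careful person would: the job done as asked, in the order asked, and still so for the second after the job is handed in, with the robot touching nothing.
It also fails if it takes over 51 s, if anything falls off the work surface, if the arm or the gripper's body presses on something with over 40 N, if the wrist force passes 120 N, or if a joint passes its speed limit or range.

### The arm

A 6-joint arm with a two-finger parallel gripper is mounted at the origin on a cart in front of the work surface, level with it; the furniture and walls round the work are solid. World frame = base frame: x ahead of the robot, y to its left, z up, the work surface at z = 0. Lengths are in m, angles in degrees, forces in N, time in s.
With the tool pointing down it reaches from about 0.4 to 0.825 m from the base axis. Payload 7 kg.
Tool frame: the origin (TCP) lies on the front face of the gripper's body, between the roots of the fingers; the fingertips stand 66 mm ahead of it and the grasp point (between the pads) lies 47 mm ahead of it; z points along the fingers, y is the line along which they close (so a half turn about z gives the same grasp; the last joint's range is limited). The gripper opens to 88 mm and grips with 3 to 60 N. Pads are 19 mm wide; open, the fingers measure 130 mm over their backs; the gripper's body (78 mm by 193 mm) begins 47 mm behind the grasp point.
Start: joints at [92.08, 20.546, 0.682, 0, -70.136, -16.507], TCP at [0.168, 0.654, 0.292] pointing down, gripper open.
Joint ranges: [-176.03, 176.03], [-82.01, 121.73], [-58.28, 71.71], [-173.87, 95.51], [-174.79, -0.11], [-173.66, 173.66]. Speed limits (degrees/s): [136.94, 136.94, 172.46, 180, 180, 180].

### API

Orientations are given as [roll, pitch, yaw] about the fixed x, y, z axes, in that order (R = Rz(yaw) Ry(pitch) Rx(roll)).
In Python, from plant import ctrl gives the robot as it stands.
- The arm moves only by the tool send_rows, never from a script. Its argument "deltas" is a list of rows, each a list of 2 entries, a list of its own where there are three numbers: the shift along the tool's x, y, z each as a share of 800 mm, from -1 to 1, then the turn about the tool's z as a share of 90 degrees, from -1 to 1. A call has exactly 5 rows; each row is the pose to reach, as a shift and turn from the pose commanded when the call began, along the tool's axes at that moment; what a row does not reach only later rows make up. A row lasts 1/12 s, in which the tool goes at most 41.7 mm and 7.16 degrees, less where a joint would pass 70% of its speed; a pose out of reach is approached as far as the arm can. A call with a number of a shift or a turn outside -1 to 1 is refused whole. A call with a gripper value outside its range is refused whole. "gripper" is the opening, from 0 (shut) to 1 (fully open), set as the call begins (left out, the last holds). The fingers move at their own pace and stop on an object; the grip force is fixed at half the most. Time passes only in rows, so rows that repeat a pose let the fingers close, or fill a call up. It gives the time, the measured TCP pose, the force, the opening and the grip force at its end, in the units of the state.
- ctrl.get_obs(): the state, without advancing time (a new reading comes with each control period).
- ctrl.snapshot(name): name is "scene" or "top" or "wrist"; returns a dict with "color" (400x640x3 uint8, red, green, blue), "vertical_fov" (degrees; the focal length in pixels is half the picture's height over the tangent of half this angle, whatever the lens; pixels are square), "cx", "cy" (the principal point, pixels), "rvec" (rotation vector, rad) and "tvec" (3), from world to camera coordinates, as OpenCV has them. Camera axes: x right, y down, z forward; pixel columns grow to the right and rows downward; lengths in m; the calibration is good to about 2 mm. A picture is of the moment at which its call begins. There is no depth.
- ctrl.close_job(): hands the job in; it is judged then, once.
Trained networks look in a picture, given as the dict that the camera call returned (one of the last four; its "shot" number tells which), for a name from the list of things; names that differ only in an ending like _2 or _b are one class to them, and where a whole thing is asked for, a point or a joint stands for the part that bears it (a point fixed in the world has none). Each returns a list of dicts, best first, with "conf" (0 to 1); they miss things now and then, are a little off and sometimes report something else, mostly with a low value. They report only what shows in the picture. A call takes as long as a camera call.
- ctrl.boxes_of(picture, thing): "xy" ([column, row] as shares, 0 to 1, of the picture: columns of its width, rows of its height, amid what is visible of it).
- ctrl.cut_out(picture, thing): "pixels" (400x640 bool, what is visible of it) and "xy" ([column, row] as shares, 0 to 1, of the picture: columns of its width, rows of its height, amid what is visible of it).
The state is a dict: "clock": time; "joint_pos": joint angles; "qvel": joint speeds; "tau": joint torques, N m; "tool_pos": TCP position; "orientation": TCP orientation; "force": force on the tool from outside, world axes, zero at the start; "moment": the same for the moment, N m; "opening": finger opening in m; "gripper_force": force on a finger pad.
Only numpy, scipy, OpenCV 4.12 (cv2) and the standard library are available. Lean on these libraries where they do the work, as an engineer would, in place of code of your own. Each camera call takes 0.05 s, during which the arm holds its last target. There are 200 camera calls.

## Working session

There is one attempt and no reset: what is moved stays moved. The work goes in short steps, Python scripts to look and compute and a tool call to move; the robot and the scene stay as the last step left them, time stands still between calls to the robot, and variables do not carry over. Pictures are saved under pics/ and viewed, at most 10 in all, crops included, and the job is handed in when it is done.

Besides the shell and the picture viewer there is one more tool, called as name(argument=value, ...), one argument or row to a line, values as JSON. send_rows: Moves the arm, as the interface text tells. Shift numbers are shares of 800 mm and turn numbers shares of 90 degrees, none past 1 either way. Its arguments: {"type":"object","properties":{"deltas":{"type":"array","items":{"type":"array"}},"gripper":{"type":"number"}},"required":["deltas"]}

```bash
mkdir -p pics; cat > h.py <<'E'
import numpy as np, cv2
from plant import ctrl
def K(s):
    f=200/np.tan(np.radians(s["vertical_fov"])/2); return np.array([[f,0,s["cx"]],[0,f,s["cy"]],[0,0,1.]])
def ray(s,px,z):
    R=cv2.Rodrigues(np.array(s["rvec"],float))[0]; t=np.array(s["tvec"],float)
    c=-R.T@t; d=R.T@np.linalg.inv(K(s))@np.array([px[0],px[1],1.]); return c+d*(z-c[2])/d[2]
def proj(s,P):
    return cv2.projectPoints(np.array(P,float).reshape(-1,3),np.array(s["rvec"],float),np.array(s["tvec"],float),K(s),None)[0].reshape(-1,2)
def save(s,n): cv2.imwrite("pics/"+n+".png",s["color"][:,:,::-1])
Z=dict(tab=.082,green_tag=.065,yellow_tag=.065,blue_tag=.065,red_tag=.065,start_top=.058,owl=.04,gouge=.015,short_offcut=.03,violet_pencil=.01,selector=.06)
def find(s,names=Z):
    for n in names:
        for b in ctrl.boxes_of(s,n)[:2]:
            p=np.array(b["xy"])*[640,400]; print(n,round(b["conf"],2),p.round(),ray(s,p,Z[n]).round(4))
E
python3 - <<'E'
from h import *
for v in("top","scene"):
    s=ctrl.snapshot(v); save(s,v+"0"); print(v); find(s)
o=ctrl.get_obs(); print(o)
E
```

```text
top
tab 0.87 [305. 215.] [0.5675 0.0617 0.082 ]
yellow_tag 0.39 [343. 223.] [ 0.5511 -0.0258  0.065 ]
blue_tag 0.63 [366. 195.] [ 0.6151 -0.0779  0.065 ]
blue_tag 0.6 [330. 186.] [0.6362 0.0033 0.065 ]
red_tag 0.56 [265. 209.] [0.5848 0.1534 0.065 ]
start_top 0.53 [365. 198.] [ 0.611  -0.0774  0.058 ]
owl 0.98 [226. 243.] [0.5072 0.2474 0.04  ]
gouge 0.78 [448. 245.] [ 0.5029 -0.2786  0.015 ]
short_offcut 0.69 [282. 160.] [0.7096 0.1212 0.03  ]
short_offcut 0.6 [227. 240.] [0.5134 0.2472 0.03  ]
violet_pencil 0.66 [340. 275.] [ 0.4329 -0.0201  0.01  ]
selector 0.85 [305. 214.] [0.5736 0.0614 0.06  ]
selector 0.38 [282. 159.] [0.7031 0.116  0.06  ]
scene
tab 0.84 [303. 196.] [0.539 0.047 0.082]
green_tag 0.36 [336. 175.] [0.6855 0.0841 0.065 ]
yellow_tag 0.62 [323. 214.] [ 0.5497 -0.0243  0.065 ]
start_top 0.18 [371. 301.] [ 0.4569 -0.303   0.058 ]
gouge 0.58 [375. 301.] [ 0.4892 -0.2846  0.015 ]
short_offcut 0.55 [305. 193.] [0.5923 0.1082 0.03  ]
short_offcut 0.52 [338. 174.] [0.7276 0.1231 0.03  ]
violet_pencil 0.43 [284. 250.] [ 0.4274 -0.0243  0.01  ]
selector 0.89 [314. 209.] [0.5484 0.0088 0.06  ]
{'clock': 1.2, 'joint_pos': array([ 9.20791960e+01,  2.05467375e+01,  6.81440560e-01, -5.44766072e-04,
       -7.01356302e+01, -1.65076791e+01]), 'qvel': array([0.02044297, 0.00094187, 0.02944314, 0.01963049, 0.09447958,
       0.03343023]), 'tau': array([ 2.67809271e-03, -5.82408786e+01,  2.93296748e+01,  7.00249180e+00,
        1.23111281e-02, -1.97448833e-05]), 'tool_pos': array([0.16819172, 0.65368425, 0.29215132]), 'orientation': array([ 1.79998966e+02,  2.27807220e-04, -1.44286683e+01]), 'force': array([ 0.54717544,  0.40659528, -0.49857027]), 'moment': array([-0.01058943, -0.02405647,  0.0214586 ]), 'gripper_force': 0.0, 'opening': 0.08755146079795487}
```

```bash
python3 - <<'E'
import cv2
a=cv2.imread("pics/top0.png")[120:320,180:500]; cv2.imwrite("pics/top0c.png",cv2.resize(a,(800,500),interpolation=cv2.INTER_CUBIC))
E
```

```text
(no output)
```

View pics/top0c.png

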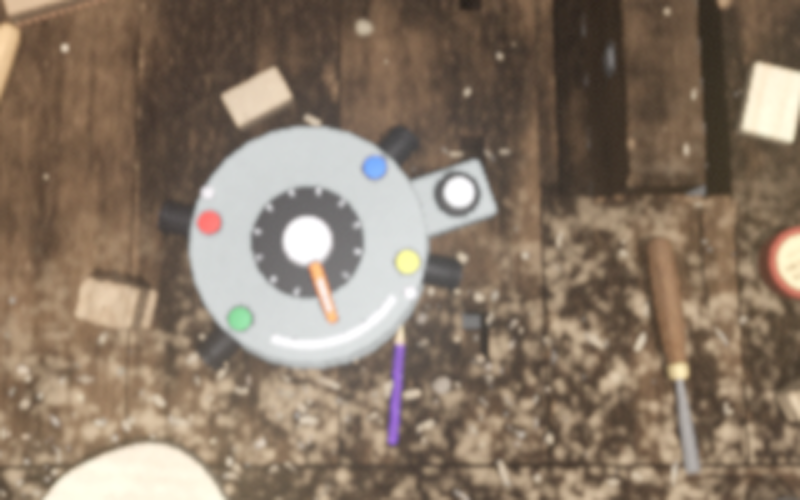

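The picture shows the selector with its hub at crop pixel (307,240) and the tab pointing down to (333,318), inside the white band, so the dial is at 0. Green is at (240,319), two clicks clockwise. Yellow is at (407,262), blue at (375,167), red at (210,222) and the button at (458,193). The nets confused some of the tags, so I'll fit the unit pose to the tag and button centroids instead.

```bash
cat >> h.py <<'E'
def fit(s,obs,x0):
    # obs: name->pixel ; unit pose (x,y,yaw deg)
    from scipy.optimize import least_squares
    A=dict(green=-120+60-0,)
    def pts(p):
        x,y,w=p[0],p[1],np.radians(p[2]); out=[]
        for n in obs:
            if n=="start": a,r,z=w-np.pi/2,.148,.058
            else: a,r,z=w+np.pi+dict(green=-1.047,yellow=1.047,blue=2.094,red=-2.094)[n],.093,.065
            out.append([x+r*np.cos(a),y+r*np.sin(a),z])
        return proj(s,out)
    q=np.array(list(obs.values()),float)
    r=least_squares(lambda p:(pts(p)-q).ravel(),x0,x_scale=[.01,.01,1]); return r.x,r.fun.reshape(-1,2)
def toward(P,yaw):
    "row numbers from the present pose to each world (xyz,yaw)"
    o=ctrl.get_obs(); p=o["tool_pos"]; w=np.radians(o["orientation"][2])
    R=np.array([[np.cos(w),np.sin(w),0],[np.sin(w),-np.cos(w),0],[0,0,-1]])
    for q,y in zip(P,yaw):
        d=(y-o["orientation"][2]+180)%360-180
        print((R.T@(np.array(q)-p)/.8).round(4).tolist(),round(-d/90,4))
def push(U,phi,z,off=.026,r=.06):
    a=np.radians(U[2]+180+phi); return [U[0]+r*np.cos(a)-off*np.sin(a),U[1]+r*np.sin(a)+off*np.cos(a),z]
E
sed -i '/A=dict/d' h.py
python3 - <<'E'
from h import *
s=ctrl.snapshot("top")
c=lambda x,y:((x+.5)/2.5+180-.5,(y+.5)/2.5+120-.5)
U,res=fit(s,dict(green=c(240,319),yellow=c(407,262),blue=c(375,167),red=c(210,222),start=c(458,193)),[.57,.06,18])
print(U,res.round(2).tolist())
t=[ray(s,c(*p),z)[:2] for p,z in(((317,265),.099),((334,320),.099))]
print("tab",t,np.degrees(np.arctan2(*(t[1]-t[0])[::-1]))%360-180)
print(push(U,0,.245,.04))
toward([push(U,0,.245,.04)],[U[2]])
E
```

```text
[ 0.56624907  0.06649965 18.51118392] [[-0.26, -0.06], [0.23, 0.06], [-0.07, 0.1], [-0.45, 0.11], [0.55, -0.24]]
tab [array([0.542475  , 0.05650542]), array([0.49463896, 0.04150809])] 17.407002080824697
[np.float64(0.5220529576399333), np.float64(0.009519797366116037), 0.245]
[0.629, 0.6696, 0.059] -0.366
```

send_rows(
  deltas=[
    [[0.629,0.67,0.0],-0.366],
    [[0.629,0.67,0.0],-0.366],
    [[0.629,0.67,0.0],-0.366],
    [[0.629,0.67,0.0],-0.366],
    [[0.629,0.67,0.0],-0.366],
  ],
  gripper=0,
)

```text
clock: 1.67
tool_pos: [0.269, 0.4693, 0.2922]
orientation: [-180.0, -0.0, 18.9]
force: [0.6, 0.4, 0.4]
opening: 0.0597
gripper_force: 0.0
```

```bash
python3 - <<'E'
from h import *
U=[.5662,.0665,18.5]
toward([push(U,0,.245,.04)],[U[2]]); print(ctrl.get_obs()["joint_pos"].round(1))
E
```

```text
[0.1127, 0.6462, 0.059] 0.0048
[ 81.    7.9 -16.3   0.  -65.8  28. ]
```

send_rows(
  deltas=[
    [[0.113,0.646,0.04],0.005],
    [[0.113,0.646,0.04],0.005],
    [[0.113,0.646,0.04],0.005],
    [[0.113,0.646,0.04],0.005],
    [[0.113,0.646,0.04],0.005],
  ],
)

```text
clock: 2.08
tool_pos: [0.3679, 0.2863, 0.2799]
orientation: [-180.0, -0.1, 18.1]
force: [0.9, 0.0, 0.3]
opening: 0.0265
gripper_force: 0.0
```

```bash
python3 - <<'E'
from h import *
U=[.5662,.0665,18.5]
toward([push(U,0,.225,.04)],[U[2]])
E
```

```text
[0.0756, 0.3887, 0.0686] -0.0045
```

send_rows(
  deltas=[
    [[0.076,0.389,0.069],-0.004],
    [[0.076,0.389,0.069],-0.004],
    [[0.076,0.389,0.069],-0.004],
    [[0.076,0.389,0.069],-0.004],
    [[0.076,0.389,0.069],-0.004],
  ],
)

```text
clock: 2.5
tool_pos: [0.468, 0.107, 0.244]
orientation: [-180.0, -0.1, 18.5]
force: [0.2, 0.5, -0.7]
opening: 0.0008
gripper_force: 0.0
```

send_rows(
  deltas=[
    [[0.028,0.145,0.025],0],
    [[0.028,0.145,0.025],0],
    [[0.028,0.145,0.025],0],
    [[0.028,0.145,0.025],0],
    [[0.028,0.145,0.025],0],
  ],
)

```text
clock: 2.92
tool_pos: [0.5255, 0.0039, 0.223]
orientation: [180.0, 0.1, 18.2]
force: [0.1, 1.0, 0.2]
opening: 0.0005
gripper_force: 0.0
```

```bash
python3 - <<'E'
from h import *
U=[.5662,.0665,18.5]
toward([push(U,0,.145,.04)],[U[2]])
s=ctrl.snapshot("wrist"); save(s,"w1")
print(proj(s,[[U[0],U[1],.082],push(U,0,.099,0,.022),push(U,0,.099,0,.078),push(U,-60,.065,0,.093),push(U,60,.065,0,.093),push(U,90,.058,0,.148)]).round())
E
```

```text
[-0.002, -0.008, 0.0975] -0.0034
[[259. 143.]
 [256. 174.]
 [261. 241.]
 [176. 194.]
 [355. 193.]
 [433. 139.]]
```

View pics/w1.png

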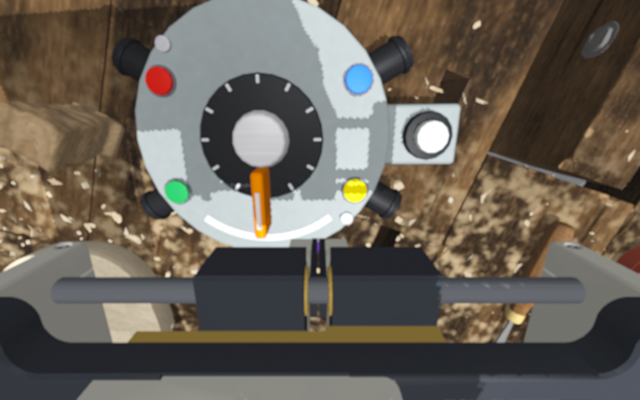

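The wrist view agrees with the fit to about 4 px: hub (259,138), tab tip (261,235), green (177,190), button (433,136). The closed fingers are over the right side of the tab. I'll lower them beside the tab.

send_rows(
  deltas=[
    [[0,-0.008,0.05],0],
    [[0,-0.008,0.098],0],
    [[0,-0.008,0.098],0],
    [[0,-0.008,0.098],0],
    [[0,-0.008,0.098],0],
  ],
)

```text
clock: 3.38
tool_pos: [0.5242, 0.013, 0.1473]
orientation: [180.0, -0.1, 18.5]
force: [-0.0, 0.3, 0.4]
opening: 0.0007
gripper_force: 0.0
```

```bash
python3 - <<'E'
from h import *
U=[.5662,.0665,18.5]
toward([push(U,f,.145,.024) for f in(0,-5,-10,-15,-20)],[U[2]+f for f in(0,-5,-10,-15,-20)])
print(ctrl.get_obs()["tool_pos"],push(U,0,.145,.04))
E
```

```text
[-0.0039, -0.0167, 0.0028] 0.0005
[-0.0062, -0.0234, 0.0028] 0.056
[-0.008, -0.0302, 0.0028] 0.1116
[-0.0091, -0.0372, 0.0028] 0.1671
[-0.0096, -0.0442, 0.0028] 0.2227
[0.52415144 0.01300063 0.14725824] [np.float64(0.5219927669438318), np.float64(0.00952877440744651), 0.145]
```

send_rows(
  deltas=[
    [[-0.002,-0.008,0.003],0.0],
    [[-0.004,-0.017,0.003],0.0],
    [[-0.005,-0.02,0.003],0.03],
    [[-0.006,-0.0234,0.003],0.056],
    [[-0.007,-0.027,0.003],0.084],
  ],
)

```text
clock: 3.8
tool_pos: [0.5114, 0.0312, 0.1445]
orientation: [180.0, -0.1, 10.8]
force: [1.4, -4.1, -0.6]
opening: 0.0005
gripper_force: 2.0
```

```bash
python3 - <<'E'
from h import *
U=[.5662,.0665,18.5]
F=(-10,-12.5,-15,-17.5,-20)
toward([push(U,f,.145,.024) for f in F],[U[2]+f for f in F])
s=ctrl.snapshot("wrist"); cv2.imwrite("pics/w2.png",s["color"][:,:,::-1])
E
```

```text
[-0.0005, -0.0035, -0.0006] 0.0255
[-0.0016, -0.0068, -0.0006] 0.0532
[-0.0026, -0.0102, -0.0006] 0.081
[-0.0034, -0.0137, -0.0006] 0.1088
[-0.0041, -0.0171, -0.0006] 0.1366
```

View pics/w2.png

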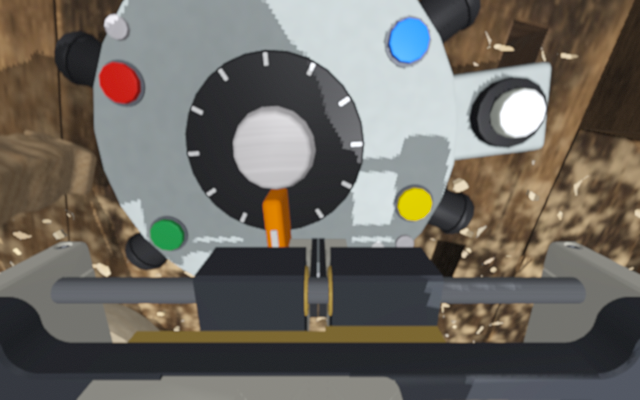

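The fingers now touch the tab at (277,215) with about 4 N, so I'll continue the arc clockwise.

send_rows(
  deltas=[
    [[-0.0005,-0.0035,0],0.026],
    [[-0.0016,-0.0068,0],0.053],
    [[-0.0026,-0.0102,0],0.081],
    [[-0.0034,-0.0137,0],0.109],
    [[-0.0041,-0.0171,0],0.137],
  ],
)

```text
clock: 4.27
tool_pos: [0.5053, 0.0441, 0.1441]
orientation: [-180.0, -0.1, -1.5]
force: [0.4, -0.4, -0.8]
opening: 0.0002
gripper_force: 0.0
```

```bash
python3 - <<'E'
from h import *
U=[.5662,.0665,18.5]
F=(-22.5,-25,-27.5,-30,-32.5)
toward([push(U,f,.145,.024) for f in F],[U[2]+f for f in F])
E
```

```text
[-0.0008, -0.0033, -0.0011] 0.0276
[-0.0019, -0.0066, -0.0011] 0.0553
[-0.0029, -0.01, -0.0011] 0.0831
[-0.0037, -0.0135, -0.0011] 0.1109
[-0.0043, -0.0169, -0.0011] 0.1387
```

send_rows(
  deltas=[
    [[-0.0008,-0.0033,-0.001],0.028],
    [[-0.0019,-0.0066,-0.001],0.055],
    [[-0.0029,-0.01,-0.001],0.083],
    [[-0.0037,-0.0135,-0.001],0.111],
    [[-0.0043,-0.0169,-0.001],0.139],
  ],
)

```text
clock: 4.68
tool_pos: [0.5023, 0.0579, 0.1449]
orientation: [-179.9, -0.1, -14.0]
force: [1.1, -0.2, 0.5]
opening: 0.0008
gripper_force: 0.1
```

```bash
python3 - <<'E'
from h import *
U=[.5662,.0665,18.5]
F=(-35,-37.5,-40,-42.5,-45)
toward([push(U,f,.145,.024) for f in F],[U[2]+f for f in F])
E
```

```text
[-0.0013, -0.003, -0.0001] 0.0275
[-0.0024, -0.0064, -0.0001] 0.0553
[-0.0033, -0.0098, -0.0001] 0.0831
[-0.0041, -0.0132, -0.0001] 0.1109
[-0.0048, -0.0167, -0.0001] 0.1386
```

send_rows(
  deltas=[
    [[-0.0013,-0.003,0],0.028],
    [[-0.0024,-0.0064,0],0.055],
    [[-0.0033,-0.0098,0],0.083],
    [[-0.0041,-0.0132,0],0.111],
    [[-0.0048,-0.0167,0],0.139],
  ],
)

```text
clock: 5.1
tool_pos: [0.5016, 0.0712, 0.1449]
orientation: [-180.0, -0.0, -26.5]
force: [0.9, -2.4, 0.4]
opening: 0.0004
gripper_force: 1.0
```

```bash
python3 - <<'E'
from h import *
U=[.5662,.0665,18.5]
F=(-47,-49,-51,-53,-55)
toward([push(U,f,.145,.024) for f in F],[U[2]+f for f in F])
s=ctrl.snapshot("wrist"); cv2.imwrite("pics/w3.png",s["color"][:,:,::-1])
E
```

```text
[-0.001, -0.0034, -0.0002] 0.0218
[-0.002, -0.006, -0.0002] 0.044
[-0.0028, -0.0087, -0.0002] 0.0663
[-0.0035, -0.0115, -0.0002] 0.0885
[-0.0041, -0.0142, -0.0002] 0.1107
```

View pics/w3.png

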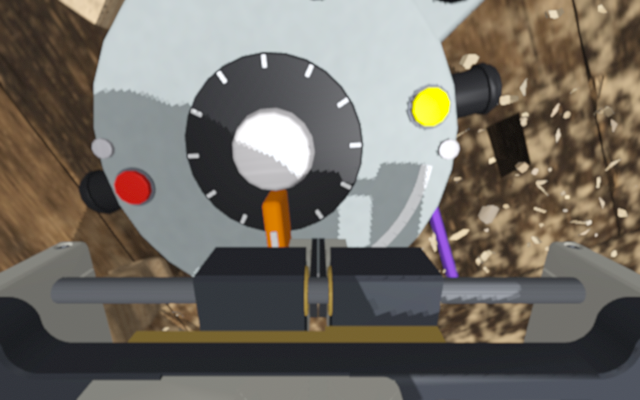

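The tab at (277,215) is still against the finger, and the dial is at about -43°. One more stretch should bring it into the green click.

send_rows(
  deltas=[
    [[-0.001,-0.0034,0],0.022],
    [[-0.002,-0.006,0],0.044],
    [[-0.0028,-0.0087,0],0.066],
    [[-0.0035,-0.0115,0],0.0885],
    [[-0.0035,-0.0115,0],0.0885],
  ],
)

```text
clock: 5.57
tool_pos: [0.5036, 0.0813, 0.1446]
orientation: [-179.9, -0.0, -34.4]
force: [-0.1, 0.4, -0.4]
opening: 0.0006
gripper_force: 0.0
```

```bash
python3 - <<'E'
from h import *
U=[.5662,.0665,18.5]
print(ctrl.get_obs()["force"])
toward([push(U,-53,.145,.045),push(U,-53,.235,.045)],[U[2]-53]*2)
E
```

```text
[-0.08770746  0.44203704 -0.39211798]
[-0.0, 0.0272, -0.0005] 0.001
[-0.0, 0.0272, -0.113] 0.001
```

Force is zero, so the dial has dropped in. I'll back away from the tab and lift.

send_rows(
  deltas=[
    [[0,0.014,0],0],
    [[0,0.027,-0.01],0],
    [[0,0.027,-0.06],0],
    [[0,0.027,-0.11],0],
    [[0,0.027,-0.11],0],
  ],
)

```text
clock: 5.98
tool_pos: [0.4936, 0.0627, 0.2399]
orientation: [-179.5, -0.4, -34.3]
force: [1.6, 1.0, 0.6]
opening: 0.0001
gripper_force: 0.0
```

```bash
python3 - <<'E'
from h import *
U=[.5662,.0665,18.5]
s=ctrl.snapshot("wrist"); save(s,"w4")
P=proj(s,[push(U,-60,.099,0,.025),push(U,-60,.099,0,.078),push(U,-60,.065,0,.093)]);print(P.round())
w=U[2]-90; b=[U[0]+.148*np.cos(np.radians(w)),U[1]+.148*np.sin(np.radians(w))]; print(b)
toward([[*b,.2],[*b,.135]],[-34.4]*2)
E
```

```text
[[263. 175.]
 [259. 234.]
 [264. 234.]]
[np.float64(0.6131610891479536), np.float64(-0.0738519009705175)]
[0.2209, 0.0557, 0.0459] 0.0005
[0.2209, 0.0557, 0.1272] 0.0005
```

View pics/w4.png

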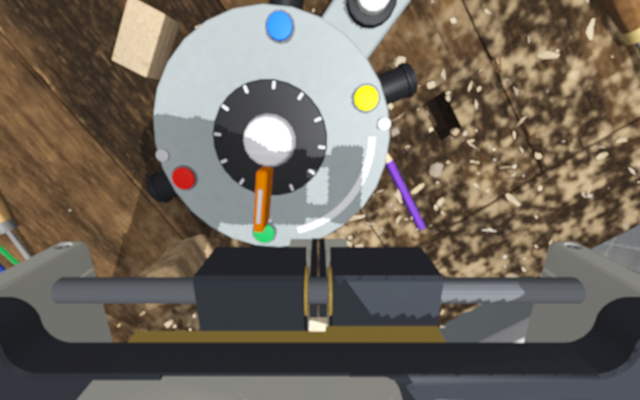

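The picture shows the tab at (262,200) pointing straight at the green tag at (264,233), as predicted for the -60° click. Next is the button, starting from above it.

send_rows(
  deltas=[
    [[0.05,0.0126,0.0],0],
    [[0.1,0.025,0.0],0],
    [[0.15,0.038,0.0],0],
    [[0.19,0.048,0.0],0],
    [[0.221,0.0557,0.0],0],
  ],
)

```text
clock: 6.45
tool_pos: [0.612, -0.0768, 0.2315]
orientation: [180.0, 0.0, -34.5]
force: [-0.2, 1.0, 0.2]
opening: 0.0003
gripper_force: 0.0
```

send_rows(
  deltas=[
    [[0,0,0.02],0],
    [[0,0,0.045],0],
    [[0,0,0.045],0],
    [[0,0,0.045],0],
    [[0,0,0.045],0],
  ],
)

```text
clock: 6.87
tool_pos: [0.6115, -0.0742, 0.1967]
orientation: [-180.0, -0.0, -34.4]
force: [0.3, 0.7, 1.2]
opening: 0.0004
gripper_force: 0.0
```

```bash
python3 - <<'E'
from h import *
b=[.6132,-.0739]
s=ctrl.snapshot("wrist"); save(s,"w5"); find(s,["start_top"]); print(proj(s,[[*b,.058]]).round())
s=ctrl.snapshot("top"); find(s,["start_top"])
toward([[*b,.2],[*b,.135]],[-34.4]*2); print(ctrl.get_obs()["tool_pos"])
E
```

```text
start_top 0.92 [315. 210.] [ 0.6155 -0.0735  0.058 ]
[[317. 211.]]
[0.0014, -0.0007, -0.0037] -0.0001
[0.0014, -0.0007, 0.0776] -0.0001
[ 0.61197954 -0.07373393  0.19707746]
```

View pics/w5.png

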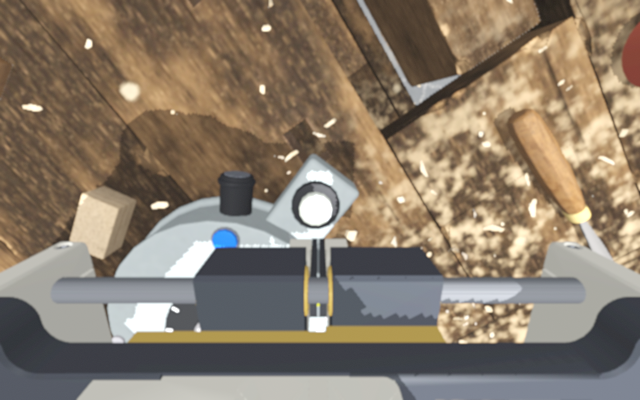

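The button is at (316,208), within 2 mm of the estimate. I'll descend to just above it.

send_rows(
  deltas=[
    [[0.002,0,0.03],0],
    [[0.002,0,0.06],0],
    [[0.002,0,0.078],0],
    [[0.002,0,0.084],0],
    [[0.002,0,0.084],0],
  ],
)

```text
clock: 7.48
tool_pos: [0.6125, -0.0749, 0.1278]
orientation: [179.9, 0.1, -34.4]
force: [-0.3, 0.2, 0.0]
opening: 0.0003
gripper_force: 0.0
```

send_rows(
  deltas=[
    [[0,0,0.003],0],
    [[0,0,0.006],0],
    [[0,0,0.008],0],
    [[0,0,0.01],0],
    [[0,0,0.01],0],
  ],
)

```text
clock: 7.9
tool_pos: [0.6137, -0.0748, 0.1213]
orientation: [-179.9, -0.1, -34.4]
force: [0.7, 0.5, 3.0]
opening: 0.0007
gripper_force: 1.4
```

send_rows(
  deltas=[
    [[0,0,0.001],0],
    [[0,0,0.002],0],
    [[0,0,0.003],0],
    [[0,0,0.004],0],
    [[0,0,0.004],0],
  ],
)

```text
clock: 8.32
tool_pos: [0.6137, -0.0748, 0.1179]
orientation: [-179.9, -0.1, -34.4]
force: [1.4, 1.5, 5.6]
opening: 0.0006
gripper_force: 2.7
```

send_rows(
  deltas=[
    [[0,0,0.001],0],
    [[0,0,0.0015],0],
    [[0,0,0.002],0],
    [[0,0,0.0025],0],
    [[0,0,0.0025],0],
  ],
)

```text
clock: 8.73
tool_pos: [0.6138, -0.0748, 0.1176]
orientation: [-179.9, -0.1, -34.4]
force: [-3.3, 3.1, 18.9]
opening: 0.0006
gripper_force: 9.6
```

The force rose to 19 N with no further travel, so the button is fully down. I'll release it by lifting straight up.

send_rows(
  deltas=[
    [[0,0,-0.005],0],
    [[0,0,-0.02],0],
    [[0,0,-0.06],0],
    [[0,0,-0.1],0],
    [[0,0,-0.14],0],
  ],
)

```text
clock: 9.15
tool_pos: [0.6117, -0.0753, 0.228]
orientation: [179.9, 0.2, -34.5]
force: [0.8, 0.3, -0.6]
opening: 0.0002
gripper_force: 0.0
```

send_rows(
  deltas=[
    [[-0.03,0.03,-0.02],0],
    [[-0.06,0.06,-0.02],0],
    [[-0.09,0.09,-0.02],0],
    [[-0.12,0.12,-0.02],0],
    [[-0.12,0.12,-0.02],0],
  ],
)

```text
clock: 9.57
tool_pos: [0.4728, -0.1009, 0.243]
orientation: [179.9, 0.2, -34.6]
force: [-1.3, 0.7, -1.1]
opening: 0.0003
gripper_force: 0.0
```

```bash
python3 - <<'E'
from h import *
s=ctrl.snapshot("top"); find(s,["owl","gouge","short_offcut","violet_pencil"])
cv2.imwrite("pics/top9.png",cv2.resize(s["color"][120:320,180:500,::-1],(800,500),interpolation=cv2.INTER_CUBIC))
print(ctrl.get_obs()["force"].round(1))
E
```

```text
owl 0.91 [228. 239.] [0.5169 0.2436 0.04  ]
owl 0.69 [364. 198.] [ 0.6137 -0.0776  0.04  ]
short_offcut 0.83 [281. 159.] [0.7103 0.1217 0.03  ]
short_offcut 0.22 [302. 204.] [0.5997 0.0705 0.03  ]
violet_pencil 0.71 [331. 189.] [ 6.407e-01 -3.000e-04  1.000e-02]
[-0.  -0.6  0.3]
```

View pics/top9.png

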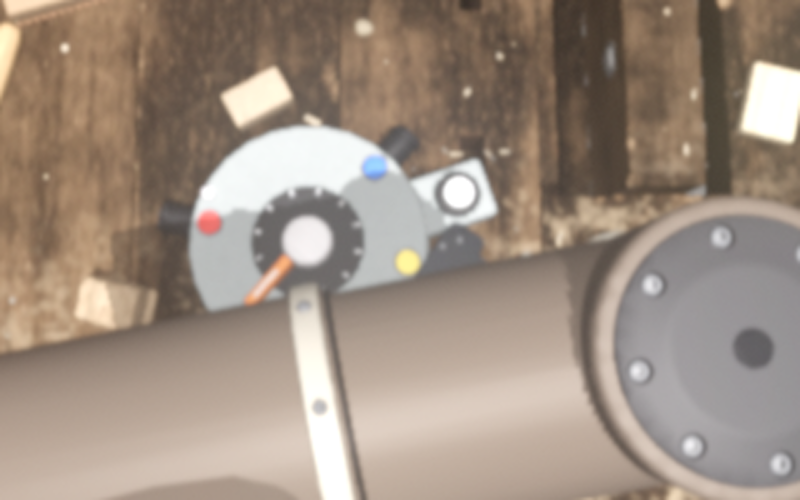

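The tab still points toward green, from (290,258) to (250,300). The button is up at (459,194), the owl and the offcut are where they started, and the arm touches nothing. I'm handing the job in.

```bash
python3 -c "
from plant import ctrl; print(ctrl.close_job())"
```

```text
the job is handed in; nothing more can be done
None
```

The dial rests in the green click position, and the start button was then pressed fully down and released; I handed the job in at about 10 s of robot time, but no verdict came back.

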